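Hang the hooked sink tidy on the dish rack's rail

TASK

Two open steel sink tidies with wooden handles stand on the drainer; take the one with two hooks on its back by its handle and hang both its hooks over the front rail of the dish rack, so that it hangs nearly upright on the near side of the rail. Let the rail take its weight before you let go, so that it does not swing off or tip, and leave the other tidy where it is.

Things in the scene. Friction and masses are not known exactly. Their poses are not given: they have to be found in the camera images.
- tidy: Hooked tidy, 0.2-0.4 kg: open steel box 80 (x) by 110 (y) by 80 mm high, walls 4. Origin: centre of its underside, z up, +x out of its back, where the hooks are. Wooden handle bar along y right over the origin, 12 mm thick in x, 22 tall, its centre 180 mm above the underside (top 191), free underneath, a strap at each end (y = +-53). Weight lies about 55 mm in front of the hooks.
- tidy_hook (a point): Point midway between the hooks at the inner top of their arches: x 58, y 0, z 130 mm from the tidy's origin, same axes. Two 6 mm wire hooks at y = -35 and +35 mm rise from the back wall and arch over backward: clear mouth 30 mm wide (x 43 to 73), open below; wire top 136 mm, tips 95 mm above the underside. The point lies close over the rail when hung.
- rack: Fixed steel-wire dish rack. Origin on the drainer, right below the middle of the front rail; y along the rail, +x away from the robot, z up. Front rail: 10 mm round bar, axis 175 mm above the origin, free from y -145 to +145 mm between posts no higher than it. A 10 mm bar below it (x -4, z 70 mm) stops the hung tidy's back wall, so it leans only about 7 degrees; underside about 50 mm up.
- caddy: The other tidy: the same steel box, handle and size but without hooks. Origin: centre of its underside. To be left alone.
Things that resemble listed ones, but are neither listed nor needed, are in the scene too. Leave any purple look-alike of the tidy alone.

How it is judged:
By the outcome, as a careful person would: the job done as asked, in the order asked, and still so for the second after the job is handed in, with the robot touching nothing.
It also fails if it takes over 46 s, if anything falls off the work surface, if the arm or the gripper's body presses on something with over 40 N, if the wrist force passes 120 N, or if a joint passes its speed limit or range.

ROBOT

A 6-joint arm with a two-finger parallel gripper is mounted at the origin on the work surface. World frame = base frame: x ahead of the robot, y to its left, z up, the work surface at z = 0. Lengths are in m, angles in rad, forces in N, time in s.
With the tool pointing down it reaches from about 0.35 to 0.8 m from the base axis. Payload 7.3 kg.
Tool frame: the origin (TCP) lies between the finger pads; the fingertips stand 25 mm ahead of it and the grasp point (between the pads) lies 6 mm ahead of it (r.tip_extent is the distance from the TCP to the fingertips, in m); z points along the fingers, y is the direction in which the jaws open and shut (so a half turn about z gives the same grasp; the last joint's range is limited). The gripper opens to 85 mm and grips with 20 to 120 N. Pads are 22 mm wide; open, the fingers measure 114 mm over their backs; the gripper's body (76 mm by 85 mm) begins 54 mm behind the grasp point. The pads swing forward as they close: fully open they stand 13 mm farther back than shut.
Start: joints at [-1.437, 0.342, 1.524, -0, 1.275, -0.146], TCP at [0.145, -0.505, 0.256] pointing down, gripper open.
Joint ranges: [-2.53, 2.53], [-0.77, 2.02], [0.04, 2.7], [-1, 4.14], [0.28, 2.66], [-3.11, 3.11]. Speed limits (rad/s): [2.57, 2.57, 3.14, 3.14, 3.14, 3.14].

INTERFACE

Orientations are given as a unit quaternion [x, y, z, w].
In Python, from workcell import r, command_gripper, optics gives the robot as it stands. The module is installed in compiled form; this text tells all that it offers. Calls block until the motion is done:
- r.reach(position, orientation): joint-space move of the TCP to a pose.
- r.move_straight(position, orientation=None, speed=0.15, max_force=None): straight line of the TCP; orientation=None keeps the orientation; speed is the mean speed in m/s. With max_force (N) it stops when the force on the tool has changed by that much, and returns True; else False.
- r.movej(angles): joint-space move.
- command_gripper(opening, force=None): finger opening in m; force is the grip in N (None keeps the last); returns when the fingers have stopped.
- r.hold(seconds).
- r.solve_ik(position, orientation): joint angles nearest the present ones, or None.
- r.read_state(): the state.
- optics.get_image(name): name is "side" or "top"; returns (picture, depth): 420x560x3 uint8, red, green, blue; 420x560 float32, m along the optical axis (not along the pixel's ray), 0 where there is no reading.
- optics.camera_model(name): a dict with "K" (3x3 intrinsics, pixels), "k1" (the pictures are not rectified: a ray, as slopes to the right and down, at radius r is drawn at 1 + k1 r^2 times it, then the intrinsics apply), "R" (3x3) and "t" (3): a world point X has camera coordinates R X + t. Camera axes: x right, y down, z forward; pixel columns grow to the right and rows downward; lengths in m; the calibration is good to about 2 mm. A picture is of the moment at which its call begins. camera_model takes no time and is no camera call.
A pose or a line that the arm cannot do raises r.PlanningError and nothing moves.
- r.finish_job(): hands the job in, once; it reports no verdict.
The state is a dict: "time_s": time; "joint_positions": joint angles; "dq": joint speeds; "tau": joint torques, N m; "eef_pos": TCP position; "eef_rot": TCP orientation; "contact_force": force on the tool from outside, world axes, zero at the start; "torque": the same for the moment, N m; "grip_width": finger opening in m.
Only numpy, scipy, OpenCV 4.12 (cv2) and the standard library are available. Lean on these libraries where they do the work, as an engineer would, in place of code of your own. Each camera call takes 0.05 s, during which the arm holds its last target. There are 200 camera calls.

## Working session

There is one attempt and no reset: what is moved stays moved. The work goes in short steps, each a Python script; the robot and the scene stay as the last script left them, time stands still between calls to the robot, and variables do not carry over. Pictures are saved under pics/ and viewed, about 8 in all and at most 12, crops included, and the job is handed in when it is done.

```bash
mkdir -p pics; cat > h.py <<'E'
import numpy as np, cv2
from workcell import r, command_gripper, optics
def cloud(name, save=None):
    im,d=optics.get_image(name); m=optics.camera_model(name)
    K=m["K"];k=m["k1"]
    h,w=d.shape
    uv=np.stack(np.meshgrid(np.arange(w),np.arange(h)),-1).reshape(-1,1,2).astype(np.float64)
    p=cv2.undistortPoints(uv,np.array(K,float),np.array([k,0,0,0,0.])).reshape(h,w,2)
    c=np.dstack([p*d[...,None],d])
    X=(c-np.array(m["t"]))@np.array(m["R"])
    X[d==0]=np.nan
    if save: cv2.imwrite(save,im[...,::-1])
    return im,X
E
python3 - <<'E'
from h import *
for n in("side","top"):
    im,X=cloud(n,f"pics/{n}0.png"); np.savez(f"{n}0.npz",im=im,X=X)
    m=optics.camera_model(n);print(n,-np.array(m["R"]).T@np.array(m["t"]),m["K"],m["k1"])
print(r.read_state()["eef_rot"],r.read_state()["time_s"])
a=cv2.imread("pics/side0.png")
E
```

```text
side [-0.09537423  0.66305249  0.99064743] [[443.2716149    0.         276.21436793]
 [  0.         443.2716149  212.11366452]
 [  0.           0.           1.        ]] 0.007403136372956212
top [0.34225418 0.07502497 0.88663134] [[386.05770768   0.         280.41198657]
 [  0.         386.05770768 215.89956717]
 [  0.           0.           1.        ]] -0.05922261407158013
[ 9.90228784e-01  1.39450623e-01 -3.08937080e-06 -6.92096300e-04] 0.1
```

View pics/side0.png

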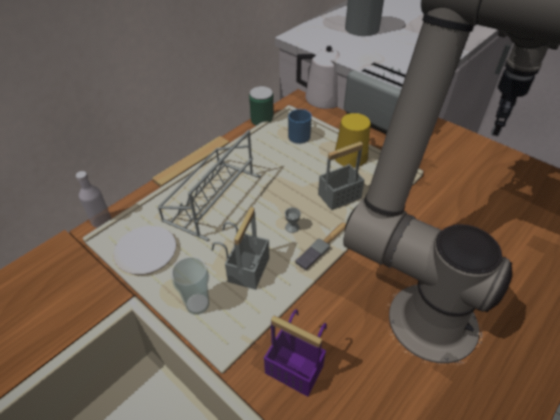

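View pics/top0.png

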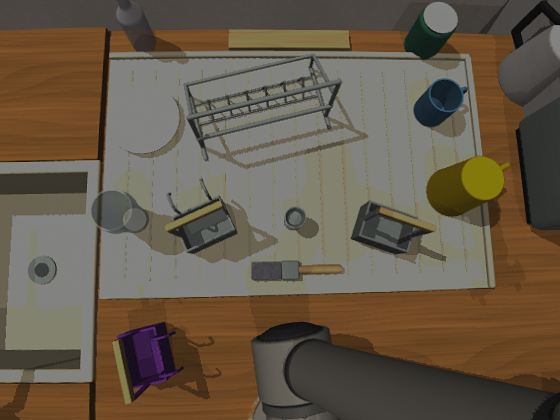

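Candidates in the top view: a steel tidy at (203,222) with two hooks at its back, at (172,198) and (205,190). A steel tidy at (395,225) shows no hooks, and the purple look-alike is at (148,360). I choose the first and will check it in a crop.

```bash
python3 - <<'E'
import numpy as np,cv2
T=np.load("top0.npz");S=np.load("side0.npz")
a=cv2.resize(T["im"][150:270,140:260,::-1],(480,480),interpolation=cv2.INTER_CUBIC)
b=cv2.resize(T["im"][180:270,340:450,::-1],(320,262));b=cv2.copyMakeBorder(b,0,218,0,0,cv2.BORDER_CONSTANT)
cv2.imwrite("pics/crop.png",np.clip(np.hstack([a,b])*1.6,0,255).astype(np.uint8))
def line(P):
    c=np.median(P,0);d=np.linalg.svd(P-P.mean(0))[2][0]
    t=(P-P.mean(0))@d
    return P.mean(0).round(4),d.round(3),np.percentile(t,[1,99]).round(3),len(P)
def sel(D,box,z):
    X=D["X"];u0,u1,v0,v1=box;m=np.zeros(X.shape[:2],bool);m[v0:v1,u0:u1]=1
    return m&(X[...,2]>z[0])&(X[...,2]<z[1])
# print handle
for n,D,box in(("top",T,(150,245,185,255)),("side",S,(225,275,200,290))):
    im=D["im"].astype(int);wood=(im[...,0]-im[...,2]>50)
    m=sel(D,box,(.15,.21));print(n,"handle",line(D["X"][m&wood]),"z",np.percentile(D["X"][m&wood][:,2],[5,50,95]).round(4))
    m=sel(D,box,(.06,.1)); P=D["X"][m]
    print(" rim",len(P),cv2.minAreaRect((P[:,:2]*1000).astype(np.float32)))
for n,D,box in(("top",T,(160,215,170,212)),("side",S,(205,250,225,270))):
    m=sel(D,box,(.10,.14));P=D["X"][m];uv=np.argwhere(m)
    print(n,"hooks");print(np.c_[uv,P.round(3)][:: max(1,len(P)//25)])
for n,D,box in(("top",T,(175,350,50,165)),("side",S,(150,270,130,240))):
    m=sel(D,box,(.15,.2));P=D["X"][m];print(n,"rack",len(P),cv2.minAreaRect((P[:,:2]*1000).astype(np.float32)))
    print(np.c_[np.argwhere(m),P.round(3)][::max(1,len(P)//30)])
E
```

```text
top handle (array([0.4432, 0.1972, 0.2034]), array([-0.407,  0.913,  0.002]), array([-0.053,  0.053]), 326) z [0.2014 0.2034 0.2055]
 rim 614 ((444.4009704589844, 197.9354705810547), (81.76488494873047, 110.84561920166016), 23.594690322875977)
side handle (array([0.4418, 0.1978, 0.2021]), array([-0.41 ,  0.912,  0.004]), array([-0.05 ,  0.049]), 113) z [0.1997 0.2021 0.2047]
 rim 719 ((441.6468811035156, 196.6842498779297), (82.38044738769531, 113.98953247070312), 23.343217849731445)
top hooks
[[1.79e+02 2.00e+02 5.25e-01 1.96e-01 1.40e-01]
 [1.79e+02 2.02e+02 5.32e-01 1.96e-01 1.12e-01]
 [1.80e+02 2.02e+02 5.25e-01 1.93e-01 1.32e-01]
 [1.93e+02 1.68e+02 4.99e-01 2.59e-01 1.35e-01]
 [1.93e+02 2.05e+02 4.97e-01 1.86e-01 1.37e-01]
 [1.94e+02 1.67e+02 4.96e-01 2.60e-01 1.39e-01]
 [1.94e+02 1.69e+02 4.98e-01 2.58e-01 1.31e-01]
 [1.94e+02 2.06e+02 4.95e-01 1.84e-01 1.37e-01]
 [1.94e+02 2.08e+02 4.96e-01 1.81e-01 1.35e-01]
 [1.95e+02 1.69e+02 4.96e-01 2.58e-01 1.30e-01]
 [1.95e+02 2.07e+02 4.94e-01 1.83e-01 1.33e-01]
 [1.95e+02 2.09e+02 4.94e-01 1.79e-01 1.31e-01]
 [1.96e+02 2.08e+02 4.93e
[... 4822 characters left out ...]
 1.91e-01]
 [ 1.87e+02  1.93e+02  6.41e-01  1.90e-01  1.89e-01]
 [ 1.89e+02  1.95e+02  6.32e-01  1.91e-01  1.89e-01]
 [ 1.92e+02  1.93e+02  6.29e-01  2.00e-01  1.86e-01]
 [ 1.96e+02  1.91e+02  6.29e-01  2.09e-01  1.77e-01]
 [ 2.00e+02  1.92e+02  6.26e-01  2.10e-01  1.66e-01]
 [ 2.11e+02  2.48e+02  4.65e-01  1.62e-01  1.99e-01]
 [ 2.15e+02  2.48e+02  4.55e-01  1.71e-01  2.00e-01]
 [ 2.18e+02  2.47e+02  4.50e-01  1.80e-01  2.00e-01]
 [ 2.20e+02  2.51e+02  4.48e-01  1.69e-01  1.84e-01]
 [ 2.22e+02  2.53e+02  4.62e-01  1.50e-01  1.51e-01]
 [ 2.25e+02  2.48e+02  4.39e-01  1.88e-01  1.89e-01]
 [ 2.31e+02  2.38e+02  4.36e-01  2.24e-01  2.00e-01]
 [ 2.36e+02  2.42e+02  4.23e-01  2.24e-01  1.92e-01]]
```

View pics/crop.png

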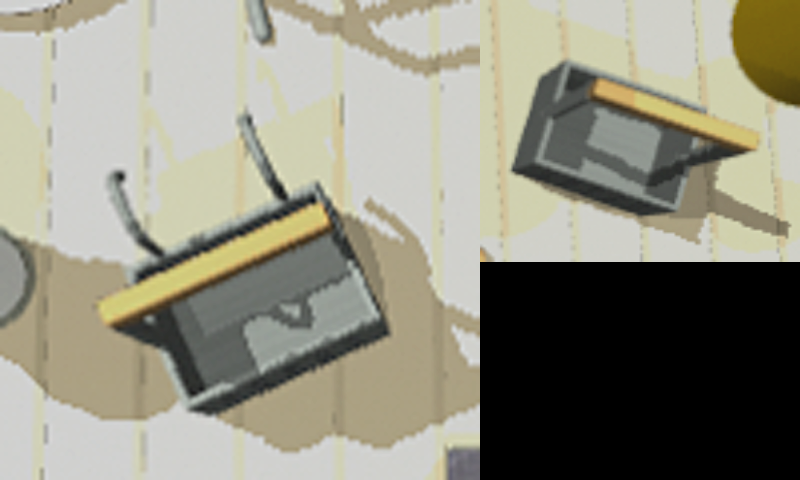

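The crop confirms it: the left tidy at (203,222) has two hooks at its back, while the other at (395,225) has none. The drainer top is about 12 mm up. Next I fit the rail and check that all the poses can be reached.

```bash
cat >> h.py <<'E'
def fit_rail(X):
    P=X.reshape(-1,3)
    a=np.deg2rad(15.3);n=np.array([np.cos(a),np.sin(a)])
    s=(P[:,:2]-[.671,.063])@n;t=(P[:,:2]-[.671,.063])@[-n[1],n[0]]
    m=(abs(s)<.02)&(abs(t)<.13)&(P[:,2]>.180)&(P[:,2]<.2);P=P[m]
    vx,vy,x,y=cv2.fitLine(P[:,:2].astype(np.float32),cv2.DIST_HUBER,0,1e-4,1e-5).ravel()
    if vy<0: vx,vy=-vx,-vy
    return np.array([x,y]),np.arctan2(-vx,vy),np.percentile(P[:,2],90),len(P)
def quat(yaw,tilt=0):  # tidy yaw -> tool down with jaws along tidy x; tilt about tidy y
    from scipy.spatial.transform import Rotation as R
    return (R.from_euler("zyx",[yaw,tilt,0])*R.from_quat([np.cos(SG*np.pi/4),np.sin(SG*np.pi/4),0,0])).as_quat()
SG=-1
E
python3 - <<'E'
import h
from h import *
for n in("top","side"):
    X=np.load(f"{n}0.npz")["X"];c,a,z,k=fit_rail(X);print(n,c,np.rad2deg(a),z,k)
    P=X.reshape(-1,3);s=(P[:,:2]-c)@[np.cos(a),np.sin(a)];t=(P[:,:2]-c)@[-np.sin(a),np.cos(a)]
    m=(P[:,2]>.1)&(s>.012)&(s<.2)&(abs(t)<.14)
    print(np.histogram2d(s[m],P[m,2],bins=[[.01,.03,.05,.07,.1,.15,.2],[.1,.14,.18,.22,.26,.4]])[0].astype(int))
    m=(P[:,2]>.15)&(P[:,2]<.2)&(abs(s)<.02);print("t ends",np.percentile(t[m],[0.5,99.5]))
for h.SG in(-1,1):
  for p,y,ti in(((.443,.197,.33),24,0),((.443,.197,.196),24,0),((.615,.048,.32),15.3,0),((.615,.048,.26),15.3,0),((.61,.047,.255),15.3,-7),((.61,.047,.255),15.3,7)):
    q=r.solve_ik(p,quat(np.deg2rad(y),np.deg2rad(ti)));print(h.SG,p,None if q is None else np.round(q,2))
E
```

```text
top [0.6789951  0.02265351] 14.132213 0.19299708696579246 732
[[15  0  0  0  0]
 [14  0  0  0  0]
 [29  0  0  0  0]
 [ 7  0  0  0  0]
 [ 0  0  0  0  0]
 [ 0  0  0  0  0]]
t ends [-0.62284282  0.19581395]
side [0.6596669  0.09042895] 13.823486 0.19207269887784556 262
[[14  0  0  0  0]
 [16  0  0  0  0]
 [14  0  0  0  0]
 [ 2  0  0  0  0]
 [ 0  0  0  0  0]
 [ 0  0  0  0  0]]
t ends [-0.95319691  0.12768166]
-1 (0.443, 0.197, 0.33) [ 0.26  0.22  1.49 -0.    1.43  2.98]
-1 (0.443, 0.197, 0.196) [ 0.26  0.33  1.72 -0.    1.09  2.98]
-1 (0.615, 0.048, 0.32) [-0.05  0.48  1.13 -0.    1.53  2.83]
-1 (0.615, 0.048, 0.26) [-0.05  0.51  1.25 -0.    1.38  2.83]
-1 (0.61, 0.047, 0.255) [-0.05  0.44  1.38  0.01  1.2   2.82]
-1 (0.61, 0.047, 0.255) [-0.05  0.57  1.16 -0.01  1.53  2.83]
1 (0.443, 0.197, 0.33) [ 0.26  0.22  1.49 -0.    1.43 -0.16]
1 (0.443, 0.197, 0.196) [ 0.26  0.33  1.72 -0.    1.09 -0.16]
1 (0.615, 0.048, 0.32) [-0.05  0.48  1.13 -0.    1.53 -0.31]
1 (0.615, 0.048, 0.26) [-0.05  0.51  1.25 -0.    1.38 -0.31]
1 (0.61, 0.047, 0.255) [-0.05  0.44  1.38  0.01  1.2  -0.32]
1 (0.61, 0.047, 0.255) [-0.05  0.57  1.16 -0.01  1.53 -0.31]
```

```bash
sed -i 's/^SG=-1/SG=1/' h.py; python3 - <<'E'
from h import *
q=quat(np.deg2rad(24)); p=np.array([.443,.1972,0])
cur=r.read_state()
r.move_straight(cur["eef_pos"]+np.array([0,0,.1]),speed=.2)
r.reach(p+[0,0,.34],q)
r.move_straight(p+[0,0,.25],speed=.2)
print("hit",r.move_straight(p+[0,0,.199],speed=.06,max_force=8))
command_gripper(0.0,force=60)
s=r.read_state();print(s["grip_width"],s["contact_force"],s["eef_pos"])
f0=s["contact_force"]
r.move_straight(p+[0,0,.199+.12],speed=.1)
r.hold(.3);s=r.read_state();print(s["grip_width"],s["contact_force"]-f0,s["torque"],s["time_s"],s["eef_pos"])
for n in("side","top"):
    im,X=cloud(n,f"pics/{n}1.png"); np.savez(f"{n}1.npz",im=im,X=X)
a=cv2.imread("pics/side1.png")[100:310,130:410];b=cv2.imread("pics/top1.png")[50:260,130:410]
cv2.imwrite("pics/c1.png",np.clip(np.vstack([cv2.resize(i,(400,300)) for i in(a,b)])*1.5,0,255).astype(np.uint8))
E
```

```text
hit False
0.011328370580422666 [ 0.57399174 -0.04608092 -0.63937674] [0.44322429 0.19726231 0.19911727]
0.011071594747395674 [-0.84501314  0.01671542 -2.93774282] [ 0.02037081  0.02279804 -0.05094574] 7.3583 [0.44294946 0.19718423 0.31875739]
```

View pics/c1.png

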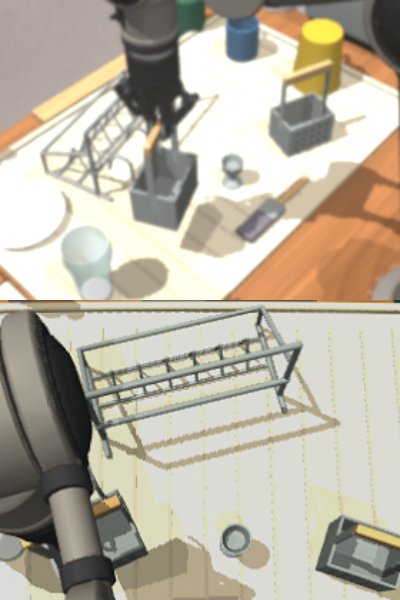

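It is held level at about 0.3 kg. I will carry it above the rail and look before lowering.

```bash
python3 - <<'E'
from h import *
y=np.deg2rad(14);n=np.array([np.cos(y),np.sin(y)]);c=np.array([.669,.065])
p=np.r_[c-.058*n,0]
r.move_straight(p+[0,0,.32],quat(y),speed=.15)
r.move_straight(p+[0,0,.303],speed=.1)
r.hold(.3)
e=r.read_state();print(e["eef_pos"],e["time_s"])
t=np.array([-n[1],n[0]])
for nm in("side","top"):
    im,X=cloud(nm,f"pics/{nm}2.png"); np.savez(f"{nm}2.npz",im=im,X=X)
    P=X.reshape(-1,3);u=(P[:,:2]-c)@n;v=(P[:,:2]-c)@t
    m=(abs(u)<.04)&(abs(v)<.06)&(P[:,2]>.203)&(P[:,2]<.27)
    idx=np.argwhere(m.reshape(X.shape[:2]))
    A=np.c_[idx,1000*u[m],1000*v[m],1000*P[m,2]].astype(int);print(nm,len(A));print(A[::max(1,len(A)//25)])
    m=(abs(u)<.02)&(abs(v)<.14)&(P[:,2]>.183)&(P[:,2]<.2)
    print("rail u by v",[(int(1000*np.median(u[m&(abs(v-w)<.02)])*10)/10 if (m&(abs(v-w)<.02)).any() else None) for w in(-.12,-.08,-.04,0,.04,.08,.12)])
a=cv2.imread("pics/side2.png")[110:260,140:340];b=cv2.imread("pics/top2.png")[50:200,170:370]
cv2.imwrite("pics/c2.png",np.clip(np.hstack([cv2.resize(i,(400,300),interpolation=2) for i in(a,b)])*1.5,0,255).astype(np.uint8))
E
```

```text
[0.61286014 0.0509596  0.30350756] 9.7167
side 115
[[135 222  15 -39 241]
 [135 226  -1 -35 250]
 [136 223   7 -33 244]
 [136 227  -5 -34 248]
 [137 227  -7 -31 248]
 [139 222  14 -35 230]
 [141 221  17 -34 223]
 [143 220  21 -33 215]
 [145 232 -18 -34 222]
 [147 232 -20 -30 218]
 [149 208  11  33 245]
 [149 212  -1  33 250]
 [150 207  14  35 242]
 [150 211  -1  37 250]
 [150 232 -17 -33 205]
 [151 208  10  36 240]
 [151 215 -10  33 247]
 [152 215 -14  38 248]
 [153 207  14  36 233]
 [153 217 -16  33 242]
 [154 217 -18  35 241]
 [155 208  15  32 222]
 [156 207  16  36 222]
 [157 206  19  37 218]
 [158 206  20  37 213]
 [159 218 -19  36 225]
 [161 218 -18  35 216]
 [162 220 -22  32 213]
 [164 219 -22  38 210]]
rail u by v [-2.7, -3.9, -4.0, -2.4, -3.3, -3.1, -3.5]
top 0
[]
rail u by v [None, None, None, None, None, None, -0.1]
```

View pics/c2.png

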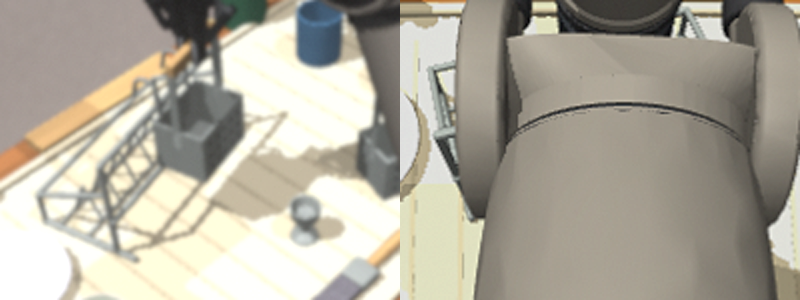

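In the side crop the tidy is upright. Both hooks are astride the rail, at v = ±35 mm and u from −20 to +20 mm about the rail. Now I lower it until the rail takes the weight.

```bash
python3 - <<'E'
from h import *
y=np.deg2rad(14);n=np.array([np.cos(y),np.sin(y)]);c=np.array([.669,.065])
p=np.r_[c-.058*n,0]
print(r.move_straight(p+[0,0,.262],speed=.06,max_force=6), r.read_state()["eef_pos"])
r.hold(.2);f0=r.read_state()["contact_force"]
print("contact",r.move_straight(p+[0,0,.243],speed=.02,max_force=2.5))
s=r.read_state();print(s["eef_pos"],s["contact_force"]-f0,s["contact_force"],s["torque"],s["time_s"])
E
```

```text
False [0.6129546  0.05098253 0.2623513 ]
contact True
[0.61291874 0.05099794 0.2486223 ] [1.53468568 0.11288902 4.32682223] [1.68316719 0.17155262 1.23207299] [ 0.11564297 -0.62332019 -0.00486743] 11.5083
```

Contact came at 0.2486, against 0.249 predicted, and the rail carries the weight. Now I tilt it gently about the rail towards the lower bar, stopping on force.

```bash
python3 - <<'E'
from h import *
y=np.deg2rad(14);n=np.array([np.cos(y),np.sin(y)]);c=np.array([.669,.065])
z0=r.read_state()["eef_pos"][2]
for d in(2,4,5,6,6.8):
    t=np.deg2rad(-d);a=np.array([-.058,z0-.192])
    u=a[0]*np.cos(t)+a[1]*np.sin(t);w=-a[0]*np.sin(t)+a[1]*np.cos(t)
    hit=r.move_straight(np.r_[c+u*n,.192+w],quat(y,t),speed=.015,max_force=6)
    s=r.read_state();print(d,hit,s["eef_pos"].round(4) if hasattr(s["eef_pos"],"round") else s["eef_pos"],np.round(s["contact_force"],1),np.round(s["torque"],2),s["time_s"])
    if hit: break
im,X=cloud("side","pics/side3.png");np.savez("side3.npz",im=im,X=X)
cv2.imwrite("pics/c3.png",np.clip(cv2.resize(im[110:260,140:340,::-1],(600,450),interpolation=2)*1.5,0,255).astype(np.uint8))
E
```

```text
2 False [0.6108 0.0506 0.247 ] [0.5 0.  0.7] [ 0.27 -0.3  -0.05] 11.7583
4 False [0.6092 0.0503 0.2448] [1.9 2.  2.4] [ 0.49 -0.43  0.01] 12.1
5 False [0.6084 0.05   0.2438] [0.5 1.9 3.2] [ 0.7  -0.35  0.11] 12.35
6 False [0.6068 0.0495 0.243 ] [-3.1 -0.4  7.8] [0.73 0.52 0.09] 12.6
6.8 False [0.6062 0.0492 0.2426] [-2.9 -0.1 10.7] [0.47 0.87 0.01] 12.85
```

View pics/c3.png

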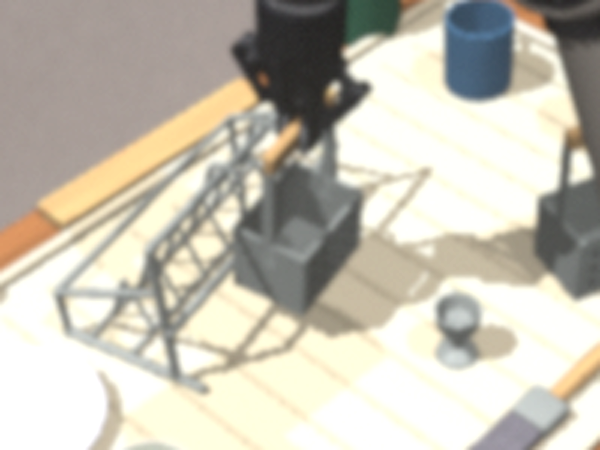

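The tidy hangs at the near side of the rail, tilted against the lower bar; the moment changed sign near 5.5°. I back off slightly, ease the grip and let go.

```bash
python3 - <<'E'
from h import *
y=np.deg2rad(14);n=np.array([np.cos(y),np.sin(y)]);c=np.array([.669,.065])
t=np.deg2rad(-5.8);a=np.array([-.058,.2486-.192])
u=a[0]*np.cos(t)+a[1]*np.sin(t);w=-a[0]*np.sin(t)+a[1]*np.cos(t)
r.move_straight(np.r_[c+u*n,.192+w],quat(y,t),speed=.01)
print(np.round(r.read_state()["contact_force"],1))
command_gripper(.011,force=20); r.hold(.3)
command_gripper(.03); r.hold(.5)
s=r.read_state();print(s["grip_width"],np.round(s["contact_force"],1),s["time_s"])
p=np.array(s["eef_pos"])
z=np.r_[n*np.sin(t),np.cos(t)]  # back out along the tool axis
print(r.move_straight(p+.05*z,speed=.06,max_force=5))
r.move_straight(p+.14*z,speed=.15)
r.move_straight([.40,-.15,.38],speed=.2)
r.hold(.5);print(r.read_state()["time_s"],np.round(r.read_state()["contact_force"],1))
for nm in("side","top"):
    im,X=cloud(nm,f"pics/{nm}4.png"); np.savez(f"{nm}4.npz",im=im,X=X)
    P=X.reshape(-1,3);U=(P[:,:2]-c)@n;V=(P[:,:2]-c)@[-n[1],n[0]]
    C=im.reshape(-1,3).astype(int);m=(C[:,0]-C[:,2]>50)&(P[:,2]>.2)&(P[:,2]<.26)&(U>-.1)&(U<0)&(abs(V)<.08)
    if m.any(): print(nm,"handle u,v,z",U[m].mean(),V[m].mean(),np.percentile(P[m,2],[5,95]),np.percentile(V[m],[1,99]))
a=cv2.imread("pics/side4.png")[110:260,140:340];b=cv2.imread("pics/top4.png")[50:260,150:430]
cv2.imwrite("pics/c4.png",np.clip(np.hstack([cv2.resize(i,(400,300),interpolation=2) for i in(a,b)])*1.5,0,255).astype(np.uint8))
E
```

```text
[-1.3 -0.2  7. ]
0.030185352556838504 [-1.  -0.5  0.5] 14.55
False
18.3083 [ 0.2 -0.5  0.4]
side handle u,v,z -0.06614133240371747 0.0015307289754522143 [0.24333048 0.24800017] [-0.05006327  0.05269206]
top handle u,v,z -0.06511150033033411 -1.6990642120174976e-05 [0.24522035 0.2492859 ] [-0.05348195  0.05307996]
```

View pics/c4.png

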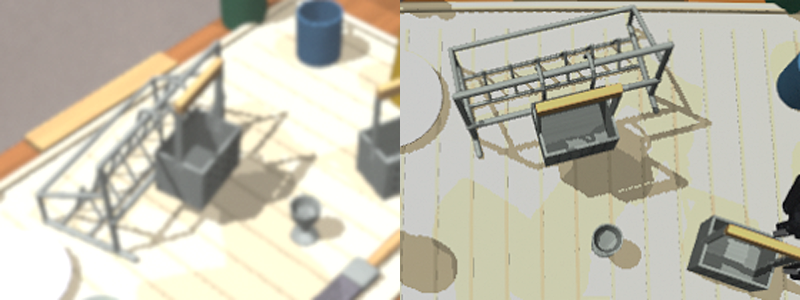

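The final view shows both hooks over the rail, at crop pixels (540,70) and (590,60). The tidy hangs centred and nearly upright, the caddy is in place, and the gripper is well clear above it.

```bash
python3 - <<'E'
from h import *
r.finish_job()
E
```

```text
the job is handed in; nothing more can be done
```

The tidy with the two hooks now hangs by both hooks from the middle of the dish rack's front rail, and the job is handed in.

- **How it was done:** I took it by the handle and lowered it until the rail carried its weight. Contact came at a tool height of 0.2486 m, against 0.249 predicted. I then tilted it about 6° so that its back rested on the lower bar, and only then let go.
- **Last checks:** Pictures from both cameras after release show both hooks over the rail. The handle is level and centred, within 2 mm along the rail, and the lean is roughly the expected 7°. The other tidy and the purple look-alike were not touched. The force on the tool read about 0.6 N, and the clock stood at 18.3 s of the 46 s allowed.
- **What disagreed:** I tilted it slightly too far at first, to 6.8°, which pressed it against the bar with about 11 N, so I backed off to 5.8° before opening. No check failed.

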